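# Lower the stone mortar on the bench lift by cracking its release valve

### The job

The stone mortar stands on the raised plate of the small hydraulic mast lift. Ease the release lever open just a fraction, so that the plate sinks slowly, never faster than about 5 cm a second, until it is all the way down; then turn the lever back shut until you feel it seat snugly, without forcing it, and let go. Use only the release lever: do not touch the plate or the mortar, leave the mortar standing on the plate, and do not disturb the things around.

Things in the scene. Friction and masses are not known exactly. Their poses are not given: they have to be found in the camera images.
- lift: the lift, fixed to the worktop: steel base 200 (x) x 170 (y) x 14 mm, mast of two posts 306 mm high on its +x side, load plate in front of it, and a foot with a small grey valve block at x = -30, y = -180 mm. Origin: underside of the base centre, z up. Its yaw varies by 0.35 rad either way. The sloping tube at its far left corner is the pump's handle socket and plays no part
- lever_post (a point): top centre of the upright round steel post at the free end of the release lever: 14 mm diameter, 38 mm clear length, top 106 mm above the worktop, on a flat lever 14 mm wide whose underside is at 60 mm. It stands 85 mm from the valve axis. Shut, the lever points along the lift's -x; free worktop below and beyond it
- valve_stem (a joint): turn of the valve stem, rad: 0 = shut on its hard seat, grows to 1.4 as the lever goes counter-clockwise seen from above (post from the lift's -x side towards its -y side). Starts at 0 to 0.05. Stiff (3 to 6 N at the post), stays where left. The plate holds until an opening of 0.35 to 1.0, unknown as is the load; past it the sinking speed grows about 3 cm/s per 0.1 rad; turning back stops it
- lever (a joint): springy twist of the lever on its stem, rad, 0 = relaxed, negative while it is pressed shut: 0.01 for each 3.5 N pushed sideways at the post. The lever's heading is valve_stem plus this. Snug: the stem on its seat and the lever pressed shut to between -0.03 and -0.055 (about 10.5 to 19 N at the post); beyond -0.068 (24 N) the seat is spoilt. Let go, it springs back to 0
- valve_axis (a point): point on the upright axis of the valve stem, on top of the valve block, 52 mm above the worktop
- carriage (a joint): how far the load plate has sunk, m: 0 = raised (at the start, plate top 130 mm above the worktop), 0.10 = all the way down on its stop (plate top 30 mm above the worktop)
- plate_centre (a point): centre of the top face of the load plate; the plate is 140 (x) x 150 (y) mm, aluminium, with low rims at both sides and a back plate at the mast
- mortar: dark granite mortar with its pestle, 128 mm wide and 153 mm high, standing on the plate; origin at the centre of its underside; its weight is unknown (about 0.5 to 1 kg). Not to be touched
- lemon: lemon, 83x58x58 mm, on the worktop in front of the lift; bystander, origin at its underside
- egg_cup: small clear glass cup, 49 mm wide, 61 mm high, in front of the lift; bystander
- salt_tagine: small pottery salt pot with a cone lid, 68 mm wide, 72 mm high; bystander on the right
- mug: small cream cup, 59x83x55 mm; bystander on the right
- sugar_jar: glass jar with a screw lid, 65 mm wide, 90 mm high; bystander on the left
- garlic: garlic bulb, 50 mm; bystander on the right

How it is judged:
By the outcome, as a careful person would: the job done as asked, in the order asked, and still so for the second after the job is handed in, with the robot touching nothing.
It also fails if it takes over 72 s, if anything falls off the work surface, if the arm or the gripper's body presses on something with over 40 N, if the wrist force passes 120 N, or if a joint passes its speed limit or range.

### The arm

A 6-joint arm with a two-finger parallel gripper is mounted at the origin on a cart in front of the work surface, level with it; the furniture and walls round the work are solid. World frame = base frame: x ahead of the robot, y to its left, z up, the work surface at z = 0. Lengths are in m, angles in rad, forces in N, time in s.
With the tool pointing down it reaches from about 0.35 to 0.775 m from the base axis. Payload 5.5 kg.
Tool frame: the origin (TCP) lies midway between the tips of the shut fingers; the grasp point (between the pads) lies 19 mm behind it; z points along the fingers, y is the line along which they close (so a half turn about z gives the same grasp; the last joint's range is limited). The gripper opens to 85 mm and grips with 20 to 120 N. Pads are 22 mm wide; open, the fingers measure 114 mm over their backs; the gripper's body (76 mm by 85 mm) begins 54 mm behind the grasp point. The pads swing forward as they close: fully open they stand 13 mm farther back than shut.
Start: joints at [-1.475, 0.313, 0.046, 1.304, 0, 1.431], TCP at [0.134, -0.559, 0.2] pointing down, gripper open.
Joint ranges: [-2.76, 2.76], [-0.86, 1.69], [-1.03, 1.26], [-2.2, 2.34], [-1.47, 1.5], [-3.14, 3.14]. Speed limits (rad/s): [2.57, 2.57, 3.14, 3.14, 3.14, 3.14].

### API

Orientations are given as a unit quaternion [w, x, y, z].
In Python, from workcell import telemetry, imaging, env gives the robot as it stands. The module is installed in compiled form; this text tells all that it offers.
- The arm moves only by the tool step_arm, never from a script. Its argument "moves" is a list of rows, each a list of 3 entries, a list of its own where there are three numbers: the shift along the tool's x, y, z in mm, then the turn, a rotation vector about the tool's x, y, z in rad, then the finger opening in mm, from 0 to 85.4. A call has 1 to 8 rows; each row is the pose to reach, as a shift and turn from the pose commanded when the call began, along the tool's axes at that moment; what a row does not reach only later rows make up. A row lasts 1/12 s, in which the tool goes at most 41.7 mm and 7.16 degrees, less where a joint would pass 70% of its speed; a pose out of reach is approached as far as the arm can. A call with a gripper value outside its range is refused whole. The fingers move at their own pace and stop on an object; "grip_force" is the grip in N (left out, the last holds). Time passes only in rows, so rows that repeat a pose let the fingers close. It gives the time, the measured TCP pose, the force, the opening and the grip force at its end, in the units of the state.
- telemetry.get_state(): the state, without advancing time (a new reading comes with each control period).
- imaging.read_camera(name): name is "scene" or "top" or "wrist"; returns the picture (420x560x3 uint8, red, green, blue); there is no depth.
- imaging.camera_params(name): a dict with "camera_matrix" (3x3 intrinsics, pixels), "pose" (4x4, takes a point from camera to world coordinates). Camera axes: x right, y up, looking along -z (the intrinsics and any distortion apply to the point x, -y, -z); pixel columns grow to the right and rows downward; lengths in m; the calibration is good to about 2 mm. A picture is of the moment at which its call begins: read the wrist's pose just before it. camera_params takes no time and is no camera call; for the wrist camera it gives the pose at the moment of the call.
- env.hand_in(): hands the job in; it is judged then, once.
The state is a dict: "clock": time; "joint_pos": joint angles; "qvel": joint speeds; "tau": joint torques, N m; "tcp_pos": TCP position; "orientation": TCP orientation; "wrist_force": force on the tool from outside, world axes, zero at the start; "ft_torque": the same for the moment, N m; "finger_gap": finger opening in m; "grip_force": force on a finger pad.
Only numpy, scipy, OpenCV 4.12 (cv2) and the standard library are available. Lean on these libraries where they do the work, as an engineer would, in place of code of your own. Each camera call takes 0.05 s, during which the arm holds its last target. There are 200 camera calls.

## Working session

There is one attempt and no reset: what is moved stays moved. The work goes in short steps, Python scripts to look and compute and a tool call to move; the robot and the scene stay as the last step left them, time stands still between calls to the robot, and variables do not carry over. Pictures are saved under pics/ and viewed, at most 10 in all, crops included, and the job is handed in when it is done.

Besides the shell and the picture viewer there is one more tool, called after "Request:" in YAML: its name, and indented under it one key for each argument. step_arm: Moves the arm, as the interface text tells. Its arguments: {"type":"object","properties":{"moves":{"type":"array"},"grip_force":{"type":"number"}},"required":["moves"]}

```bash
mkdir -p pics
python3 - <<'E'
from workcell import telemetry, imaging
import cv2
s=telemetry.get_state(); print(s)
for n in ("scene","top"):
    im=imaging.read_camera(n); cv2.imwrite(f"pics/{n}0.png",im[:,:,::-1]); p=imaging.camera_params(n); print(n,p)
E
```

```text
{'clock': 0.0, 'joint_pos': array([-1.47461497e+00,  3.14017388e-01,  4.49817493e-02,  1.30359227e+00,
       -3.02804985e-05,  1.43121509e+00]), 'qvel': array([-0.00107865, -0.001251  ,  0.00082272, -0.00038989, -0.00042397,
        0.00061147]), 'tau': array([-3.64887846e-04, -4.80630469e+01,  2.98531634e+01,  1.92787702e-02,
       -1.44315582e-04, -3.24583006e-06]), 'tcp_pos': array([ 0.13424758, -0.55852761,  0.19880039]), 'orientation': array([-9.15905923e-04,  9.93059624e-01,  1.17608440e-01,  4.73441520e-06]), 'wrist_force': array([ 0.19679461, -0.34032663,  0.2963749 ]), 'ft_torque': array([-0.025131  ,  0.0286444 ,  0.01299145]), 'grip_force': 0.0, 'finger_gap': 0.08536705184626651}
scene {'camera_matrix': array([[422.18905925,   0.        , 280.58436226],
       [  0.        , 422.18905925, 204.12838974],
       [  0.        ,   0.        ,   1.        ]]), 'pose': array([[ 9.10333666e-01,  2.33463929e-01, -3.41741439e-01,
         1.04389866e-01],
       [-4.13874464e-01,  5.14984997e-01, -7.50665292e-01,
        -9.52132765e-01],
       [ 7.38445359e-04,  8.24793942e-01,  5.65432938e-01,
         7.74320661e-01],
       [ 0.00000000e+00,  0.00000000e+00,  0.00000000e+00,
         1.00000000e+00]])}
top {'camera_matrix': array([[526.6185765 ,   0.        , 283.66488165],
       [  0.        , 526.6185765 , 209.48352003],
       [  0.        ,   0.        ,   1.        ]]), 'pose': array([[ 0.02683862,  0.98200832, -0.1869207 ,  0.25432958],
       [-0.99963626,  0.02686156, -0.00241054, -0.06383882],
       [ 0.00265381,  0.18691741,  0.98237205,  1.42833681],
       [ 0.        ,  0.        ,  0.        ,  1.        ]])}
```

View pics/scene0.png

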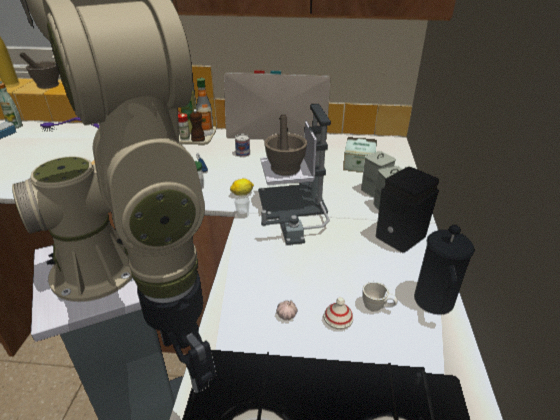

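View pics/top0.png

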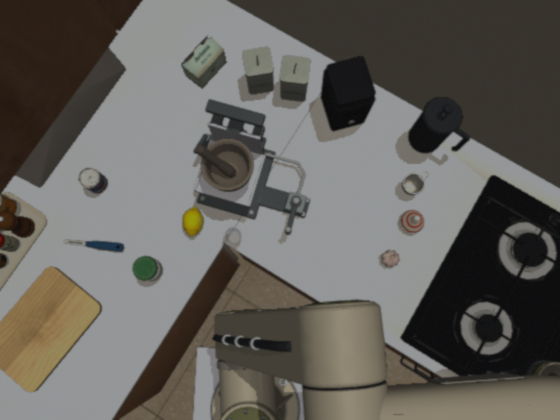

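The scene view shows the lift at about (290,200), with the valve and lever at about (290,225). In the top view the lever runs from about (297,200) to (289,230). I'll enlarge both.

Run:
```python
import cv2,numpy as np
t=cv2.imread("pics/top0.png")[170:250,180:330]; s=cv2.imread("pics/scene0.png")[180:260,225:345]
a=cv2.resize(t,None,fx=5.2,fy=5.2,interpolation=cv2.INTER_CUBIC)
b=cv2.resize(s,None,fx=6.5,fy=6.5,interpolation=cv2.INTER_CUBIC)
cv2.imwrite("pics/t1.png",a);cv2.imwrite("pics/s1.png",b)
```

```text
(no output)
```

View pics/t1.png

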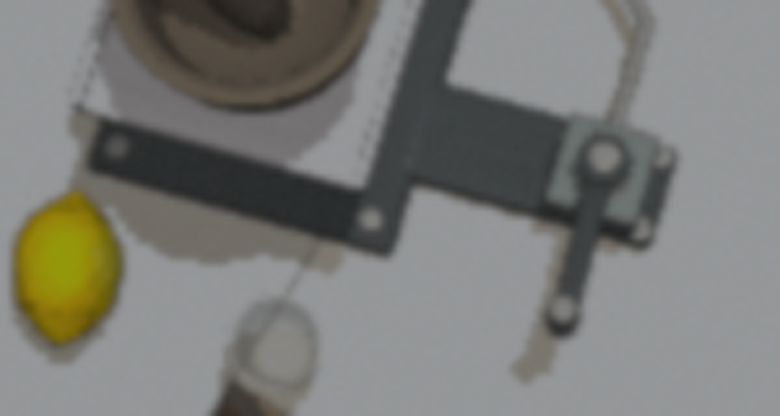

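View pics/s1.png

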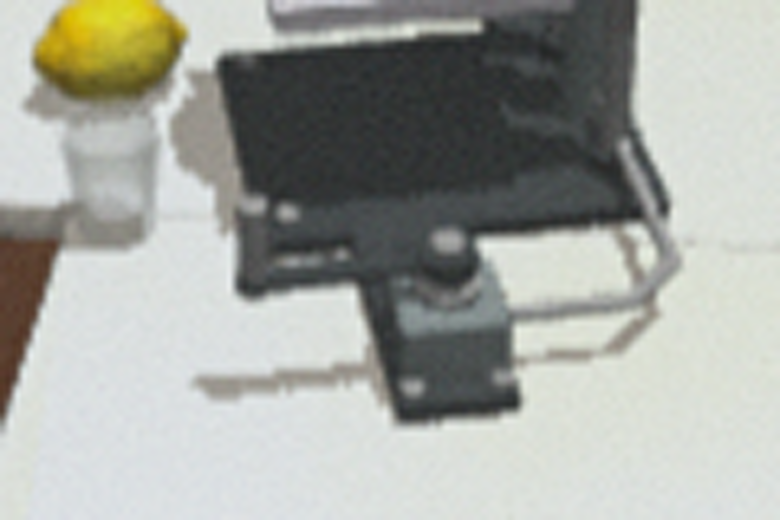

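The top crop shows the post top at (565,306), the stem at (605,157), and the front base corners at (90,170) and (393,254). The scene crop shows the post top at (252,203) and the stem cap at (449,240). Next I fit the lift pose.

```bash
cat > h.py <<'E'
import numpy as np
from workcell import telemetry, imaging
def proj(n,P,p=None):
    p=p or imaging.camera_params(n); T=np.linalg.inv(p["pose"]); c=T[:3,:3]@np.asarray(P)+T[:3,3]
    v=p["camera_matrix"]@(c*[1,-1,-1]); return v[:2]/v[2]
def back(n,uv,z,p=None):
    p=p or imaging.camera_params(n); d=np.linalg.inv(p["camera_matrix"])@[*uv,1]; d=p["pose"][:3,:3]@(d*[1,-1,-1]); o=p["pose"][:3,3]
    return o+d*(z-o[2])/d[2]
E
python3 - <<'E'
from h import *
t=lambda x,y:np.array([(x+.5)/5.2-.5+180,(y+.5)/5.2-.5+170])
s=lambda x,y:np.array([(x+.5)/6.5-.5+225,(y+.5)/6.5-.5+180])
pt=back("top",t(565,306),.106);ps=back("scene",s(252,203),.106);print("post",pt,ps)
v=back("top",t(605,157),.08);print("stem",v,back("scene",s(449,240),.08))
fl=back("top",t(90,170),.014);fr=back("top",t(393,254),.014);print("corners",fl,fr,np.linalg.norm(fl-fr))
d=fl-fr;yaw=np.arctan2(-d[0],d[1]);print("yaw",yaw)
R=np.array([[np.cos(yaw),-np.sin(yaw)],[np.sin(yaw),np.cos(yaw)]])
o=(fl+fr)[:2]/2+R@[.1,0]; print("origin",o,"valve",o+R@[-.03,-.18],"post0",o+R@[-.115,-.18])
e=(pt-v)[:2];print("lever",np.linalg.norm(e),"ang",np.arctan2(-e[1],-e[0]))
for a in [(235,295),(66,152)]: print(back("scene",s(*a),.014))
print("egg",back("top",t(275,345),.03),"lemon",back("top",t(67,268),.03))
E
```

```text
post [ 0.45727836 -0.07354506  0.106     ] [ 0.45197703 -0.0748235   0.106     ]
stem [ 0.53756669 -0.09193888  0.08      ] [ 0.53197355 -0.10096867  0.08      ]
corners [0.53700195 0.17778931 0.014     ] [0.4964809  0.01656682 0.014     ] 0.16623671911880414
yaw -0.24623587410239967
origin [0.61372511 0.07280255] valve [ 0.54075408 -0.09445542] post0 [ 0.45831795 -0.07373624]
lever 0.08236837343094006 ang -0.22521061048669322
[ 0.46489329 -0.01803015  0.014     ]
[0.43311733 0.12380692 0.014     ]
egg [0.44458575 0.07460975 0.03      ] lemon [0.48179331 0.18396476 0.03      ]
```

```bash
cat >> h.py <<'E'
from scipy.spatial.transform import Rotation as Ro
V=np.array([.5395,-.0945]); YAW=-.246; r=.085
def post(q): a=YAW+q; return V-r*np.array([np.cos(a),np.sin(a)])
def pose(p,yaw): return np.array(p),Ro.from_euler('z',yaw)*Ro.from_euler('x',np.pi)
def now():
    s=telemetry.get_state(); w=s["orientation"]; return s,s["tcp_pos"],Ro.from_quat([w[1],w[2],w[3],w[0]])
def delta(p0,R0,p1,R1): return np.round(R0.inv().apply(p1-p0)*1000,1),np.round((R0.inv()*R1).as_rotvec(),3)
E
python3 - <<'E'
from h import *
s,p,R=now(); y0=.236; y1=YAW+np.pi; t=np.r_[post(.02),.2]
for k in (1,2,3):
    P,Q=pose(p+(t-p)*k/3,y0+(y1-y0)*k/3)
    p0,R0=(p,R) if k==1 else (pp,RR)
    print(P,delta(p0,R0,P,Q)); pp,RR=P,Q
E
```

```text
[ 0.24173169 -0.39754063  0.19927033] (array([ 1.421e+02, -1.315e+02, -1.000e-01]), array([-0.001, -0.001, -0.887]))
[ 0.3491966  -0.23649687  0.19963516] (array([191.7,  27.1,  -0.4]), array([ 0.   ,  0.   , -0.887]))
[ 0.45666151 -0.07545311  0.2       ] (array([100.2, 165.7,  -0.4]), array([ 0.   ,  0.   , -0.887]))
```

Request:
step_arm:
  moves:
    - [[18,-16,0],[0,0,-0.111],60]
    - [[36,-33,0],[0,0,-0.222],60]
    - [[53,-49,0],[0,0,-0.333],60]
    - [[71,-66,0],[0,0,-0.444],60]
    - [[89,-82,0],[0,0,-0.555],60]
    - [[107,-99,0],[0,0,-0.666],60]
    - [[124,-115,0],[0,0,-0.777],60]
    - [[142,-131,0],[0,0,-0.887],60]

```text
clock: 0.77
tcp_pos: [0.2421, -0.3972, 0.1993]
orientation: [-0.0, 0.845, 0.535, 0.0]
wrist_force: [-0.1, -0.4, -0.3]
finger_gap: 0.0598
grip_force: 0.0
```

Request:
step_arm:
  moves:
    - [[24,3,0],[0,0,-0.111],60]
    - [[48,7,0],[0,0,-0.222],60]
    - [[72,10,0],[0,0,-0.333],60]
    - [[96,14,0],[0,0,-0.444],60]
    - [[120,17,0],[0,0,-0.555],60]
    - [[144,20,0],[0,0,-0.666],60]
    - [[168,24,0],[0,0,-0.777],60]
    - [[192,27,0],[0,0,-0.887],60]

```text
clock: 1.43
tcp_pos: [0.3496, -0.236, 0.1994]
orientation: [-0.0, 0.534, 0.846, 0.0]
wrist_force: [0.8, -0.3, -0.5]
finger_gap: 0.06
grip_force: 0.0
```

Request:
step_arm:
  moves:
    - [[12,21,0],[0,0,-0.111],60]
    - [[25,41,0],[0,0,-0.222],60]
    - [[37,62,0],[0,0,-0.333],60]
    - [[50,83,0],[0,0,-0.444],60]
    - [[62,104,0],[0,0,-0.555],60]
    - [[75,124,0],[0,0,-0.666],60]
    - [[88,145,0],[0,0,-0.777],60]
    - [[100,166,0],[0,0,-0.887],60]

```text
clock: 2.1
tcp_pos: [0.4572, -0.0748, 0.1994]
orientation: [-0.0, 0.119, 0.993, 0.0]
wrist_force: [0.4, -0.9, -0.3]
finger_gap: 0.0604
grip_force: 0.0
```

Run:
```python
from h import *
import cv2
s,p,R=now(); print(s["clock"],p,R.as_euler('zyx'),s["joint_pos"],s["wrist_force"])
print(delta(p,R,*pose(np.r_[post(.02),.2],YAW+np.pi)))
for n in ("scene","top","wrist"):
    if n=="wrist": pw=imaging.camera_params(n); np.savez("pw.npz",**pw)
    cv2.imwrite(f"pics/{n}1.png",imaging.read_camera(n)[:,:,::-1])
a=cv2.imread("pics/scene1.png")[90:300,150:430];b=cv2.imread("pics/wrist1.png")
cv2.imwrite("pics/m1.png",np.hstack([cv2.resize(a,(400,300)),cv2.resize(b,(400,300))]))
```

```text
2.1 [ 0.45715195 -0.07479228  0.19936098] [-2.90248050e+00 -7.53079211e-04 -3.14141084e+00] [-3.35683269e-01  9.79822936e-02 -2.25747938e-01  1.24783703e+00
 -7.64091759e-05 -9.65711516e-02] [ 0.41577737 -0.9377324  -0.33006296]
(array([ 0.3, -0.8, -0.6]), array([-0.   , -0.001,  0.007]))
```

View pics/m1.png

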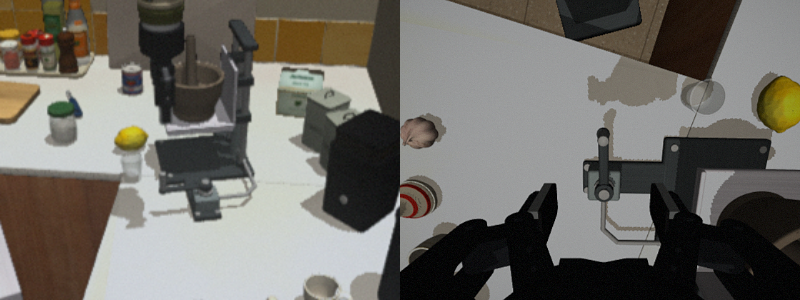

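The left half (scene) shows the gripper above the lift, with the plate and mortar still visible. The right half (wrist) shows the post top at about (603,141), its lit top, and the stem at about (604,194). I'll enlarge that and compute.

Run:
```python
from h import *
import cv2
b=cv2.imread("pics/wrist1.png")[160:300,220:360]; cv2.imwrite("pics/w1.png",cv2.resize(b,None,fx=4,fy=4,interpolation=cv2.INTER_CUBIC))
pw=dict(np.load("pw.npz"))
for q in (0,.05): print(proj("wrist",[*post(q),.106],pw),proj("wrist",[*post(q),.068],pw),proj("wrist",[*V,.08],pw))
```

```text
[283.56221721 202.16330998] [283.64000191 192.21250434] [283.12757514 279.04987128]
[278.50247158 202.25529582] [279.17190775 192.29424063] [283.12757514 279.04987128]
```

View pics/w1.png

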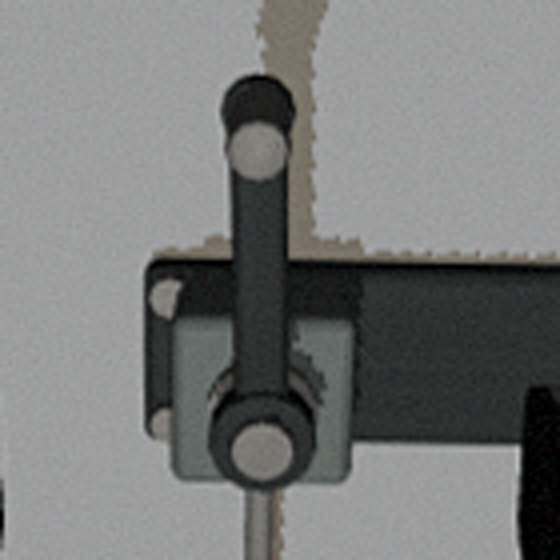

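The post top is at crop (258,152), which is wrist pixel (284.4,197.9). The stem cap is at (262,449), which is (285.4,272.1).

Run:
```python
from h import *
pw=dict(np.load("pw.npz")); s,p,R=now()
P=back("wrist",(284.4,197.9),.106,pw);print(P)
for z in (.06,.07,.08): print(z,back("wrist",(285.4,272.1),z,pw))
x=back("wrist",(221+220-220+220-185,0),.0,pw) if 0 else None
# block edges / foot yaw: foot front edge pts
a=back("wrist",(220+160/4,160+262/4),.014,pw);b=back("wrist",(220+540/4,160+264/4),.014,pw);print("foot edge yaw",np.arctan2(-(b-a)[0],(b-a)[1]))
a=back("wrist",(220+173/4,160+330/4),.052,pw);b=back("wrist",(220+171/4,160+475/4),.052,pw);print("block yaw",np.arctan2((b-a)[1],(b-a)[0]))
print("post",delta(p,R,np.r_[P[:2],.2],R))
```

```text
[ 0.45365004 -0.07224311  0.106     ]
0.06 [ 0.54241267 -0.09283033  0.06      ]
0.07 [ 0.53756271 -0.09168484  0.07      ]
0.08 [ 0.53271275 -0.09053935  0.08      ]
foot edge yaw -0.24541255605315948
block yaw -0.2702472036885713
post (array([ 4.1,  1.8, -0.8]), array([0., 0., 0.]))
```

Request:
step_arm:
  moves:
    - [[2,0,20],[0,0,0],50]
    - [[2,0,45],[0,0,0],50]
    - [[2,0,70],[0,0,0],50]
    - [[2,0,90],[0,0,0],50]
    - [[2,0,105],[0,0,0],50]
    - [[2,0,115],[0,0,0],50]
    - [[2,0,122],[0,0,0],50]
    - [[2,0,122],[0,0,0],50]

```text
clock: 2.92
tcp_pos: [0.454, -0.0759, 0.0766]
orientation: [-0.001, 0.123, 0.992, 0.0]
wrist_force: [0.1, 0.9, 0.2]
finger_gap: 0.05
grip_force: 0.0
```

Request:
step_arm:
  moves:
    - [[0,0,0],[0,0,0],25]
    - [[0,0,0],[0,0,0],18]
    - [[0,0,0],[0,0,0],14]
    - [[0,0,0],[0,0,0],12]
    - [[0,0,0],[0,0,0],10]
    - [[0,0,0],[0,0,0],10]
    - [[0,0,0],[0,0,0],10]
    - [[0,0,0],[0,0,0],10]
  grip_force: 40

```text
clock: 3.58
tcp_pos: [0.4552, -0.0757, 0.0778]
orientation: [0.0, 0.122, 0.993, -0.0]
wrist_force: [0.5, 0.7, -0.4]
finger_gap: 0.01
grip_force: 0.0
```

```bash
cat >> h.py <<'E'
V=np.array([.5375,-.0935])
import cv2
def rep():
    s,p,R=now(); f=R.inv().apply(s["wrist_force"]); d=V-p[:2]
    print(round(s["clock"],2),p.round(4),"yawq",round(R.as_euler('zyx')[0]+np.pi-YAW,3),"q",round(np.arctan2(d[1],d[0])-YAW,3),"rad",round(np.hypot(*d),4),"tool F",f.round(1),"gap",s["finger_gap"].round(4),s["grip_force"])
E
python3 - <<'E'
from h import *
rep()
for n in ("scene","top"): cv2.imwrite(f"pics/{n}2.png",imaging.read_camera(n)[:,:,::-1])
a=cv2.imread("pics/scene2.png")[80:290,180:460];b=cv2.imread("pics/top2.png")[60:270,130:410]
cv2.imwrite("pics/m2.png",np.hstack([cv2.resize(a,(400,300)),cv2.resize(b,(400,300))]))
E
```

```text
Traceback (most recent call last):
  File "h.py", line 20, in rep
    print(round(s["clock"],2),p.round(4),"yawq",round(R.as_euler('zyx')[0]+np.pi-YAW,3),"q",round(np.arctan2(d[1],d[0])-YAW,3),"rad",round(np.hypot(*d),4),"tool F",f.round(1),"gap",s["finger_gap"].round(4),s["grip_force"])
                                                                                                                                                                                     ^^^^^^^^^^^^^^^^^^^^^
AttributeError: 'float' object has no attribute 'round'
```

```bash
sed -i 's/s\["finger_gap"\].round(4)/round(float(s["finger_gap"]),4)/' h.py
python3 - <<'E'
from h import *
rep()
pw=imaging.camera_params("wrist");np.savez("pw2.npz",**pw)
for n in ("wrist","scene","top"): cv2.imwrite(f"pics/{n}2.png",imaging.read_camera(n)[:,:,::-1])
a=cv2.imread("pics/scene2.png")[150:270,200:360];b=cv2.imread("pics/wrist2.png")
cv2.imwrite("pics/m2.png",np.hstack([cv2.resize(a,(400,300)),cv2.resize(b,(400,300))]))
print(proj("wrist",[.4545,-.0735,.106],pw)*[400/560,300/420]+[400,0])
E
```

```text
3.58 [ 0.4552 -0.0757  0.0778] yawq 0.491 q 0.033 rad 0.0842 tool F [-0.3  0.8  0.4] gap 0.01 0.0
[605.27146493 188.90081122]
```

View pics/m2.png

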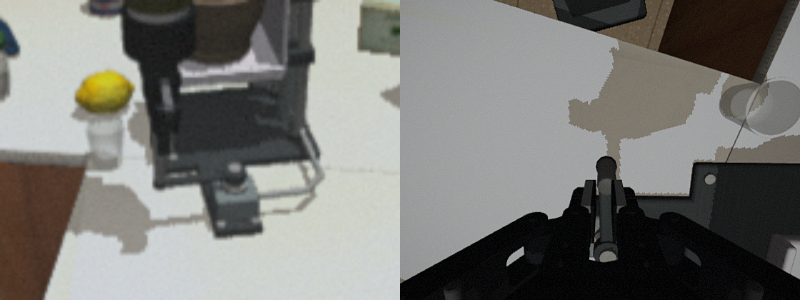

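The fingers closed to 10 mm without touching: the post appears just beyond the pads, near (605,170) in the right half. I'll enlarge it.

Run:
```python
import cv2
b=cv2.imread("pics/wrist2.png")[205:375,210:360];b=cv2.convertScaleAbs(b,alpha=2,beta=10)
cv2.imwrite("pics/w2.png",cv2.resize(b,None,fx=3.5,fy=3.5,interpolation=cv2.INTER_CUBIC))
```

```text
(no output)
```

View pics/w2.png

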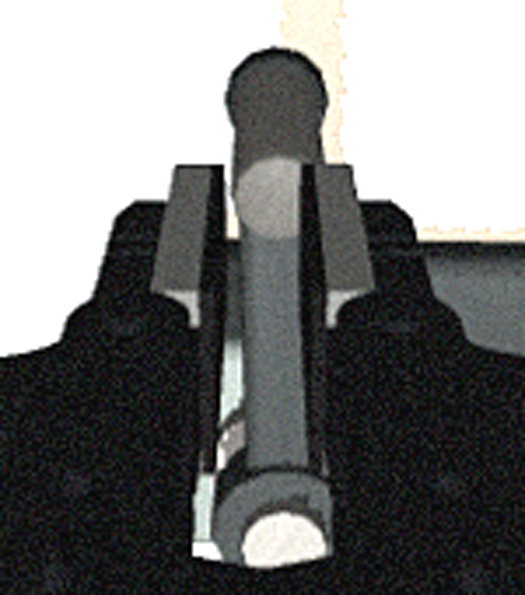

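Run:
```python
from h import *
pw=dict(np.load("pw2.npz")); s,p,R=now()
print("cam in tool",R.inv().apply(pw["pose"][:3,3]-p), "axis",R.inv().apply(-pw["pose"][:3,2]))
f=lambda x,y:(210+x/3.5,205+y/3.5)
def rel(uv,z):P=back("wrist",uv,z,pw);return P.round(4),R.inv().apply(P-p)[:2].round(4)
print("posttop",rel(f(279,196),.106),rel(f(235,196),.106)); print("base disc",rel(f(278,97),.068))
for z in (.078,.09,.1): print(z,rel(f(222,165),z),rel(f(302,165),z))
print("stem",rel(f(278,540),.075))
for t in ([0,.005,0],[.011,.005,0],[-.011,.005,0],[.011,.005,-.02],[.011,.005,-.03]): print(t,((np.array(proj("wrist",p+R.apply(t),pw))-[210,205])*3.5).round())
```

```text
cam in tool [ 0.06973849  0.00059193 -0.17412126] axis [-2.75510369e-01  4.36939404e-04  9.61298000e-01]
posttop (array([ 0.453, -0.072,  0.106]), array([0.0029, 0.0031])) (array([ 0.4515, -0.0779,  0.106 ]), array([ 0.0029, -0.003 ]))
base disc (array([ 0.4523, -0.0714,  0.068 ]), array([0.0037, 0.0035]))
0.078 (array([ 0.458 , -0.0823,  0.078 ]), array([-0.0044, -0.0058])) (array([ 0.4611, -0.0697,  0.078 ]), array([-0.0045,  0.0073]))
0.09 (array([ 0.4531, -0.0807,  0.09  ]), array([ 0.0007, -0.0053])) (array([ 0.4561, -0.0689,  0.09  ]), array([0.0007, 0.0068]))
0.1 (array([ 0.4491, -0.0793,  0.1   ]), array([ 0.0049, -0.005 ])) (array([ 0.4518, -0.0682,  0.1   ]), array([0.0049, 0.0064]))
stem (array([ 0.5336, -0.0915,  0.075 ]), array([-0.08  ,  0.0037]))
[0, 0.005, 0] [288. 139.]
[0.011, 0.005, 0] [289.  74.]
[-0.011, 0.005, 0] [288. 201.]
[0.011, 0.005, -0.02] [292. 119.]
[0.011, 0.005, -0.03] [294. 146.]
```

Request:
step_arm:
  moves:
    - [[0,0,0],[0,0,0],35]
    - [[0,0,0],[0,0,0],35]
    - [[0,0,0],[0,0,0],35]
    - [[3,1,4],[0,0,0],35]
    - [[3,1,8],[0,0,0],35]
    - [[3,1,12],[0,0,0],35]
    - [[3,1,12],[0,0,0],35]

```text
clock: 4.32
tcp_pos: [0.4516, -0.0737, 0.0646]
orientation: [-0.001, 0.122, 0.993, 0.0]
wrist_force: [0.5, -0.2, 0.3]
finger_gap: 0.0349
grip_force: 0.0
```

Request:
step_arm:
  moves:
    - [[0,0,0],[0,0,0],25]
    - [[0,0,0],[0,0,0],18]
    - [[0,0,0],[0,0,0],14]
    - [[0,0,0],[0,0,0],12]
    - [[0,0,0],[0,0,0],10]
    - [[0,0,0],[0,0,0],10]
    - [[0,0,0],[0,0,0],10]

```text
clock: 4.9
tcp_pos: [0.4524, -0.0736, 0.0657]
orientation: [0.0, 0.122, 0.993, 0.0]
wrist_force: [0.1, 2.1, 0.2]
finger_gap: 0.0112
grip_force: 39.0
```

Run:
```python
from h import *
rep()
pw=imaging.camera_params("wrist");np.savez("pw3.npz",**pw)
cv2.imwrite("pics/wrist3.png",imaging.read_camera("wrist")[:,:,::-1])
print(pw["camera_matrix"])
```

```text
4.9 [ 0.4524 -0.0736  0.0657] yawq 0.491 q 0.017 rad 0.0873 tool F [ 0.4  2.  -0.2] gap 0.0112 38.98040413856506
[[328.56423666   0.         284.69628978]
 [  0.         328.56423666 211.06187332]
 [  0.           0.           1.        ]]
```

Request:
step_arm:
  moves:
    - [[0,0,0],[0,0,0],32]
    - [[0,0,0],[0,0,0],32]
    - [[0,0,0],[0,0,0],32]
    - [[0,0,4],[0,0,0],32]
    - [[0,0,8],[0,0,0],32]
    - [[0,0,12],[0,0,0],32]
    - [[0,0,12],[0,0,0],32]

```text
clock: 5.53
tcp_pos: [0.4516, -0.0738, 0.0526]
orientation: [-0.001, 0.122, 0.993, 0.0]
wrist_force: [0.2, 0.2, 0.2]
finger_gap: 0.0318
grip_force: 0.0
```

Request:
step_arm:
  moves:
    - [[0,0,0],[0,0,0],25]
    - [[0,0,0],[0,0,0],18]
    - [[0,0,0],[0,0,0],14]
    - [[0,0,0],[0,0,0],12]
    - [[0,0,0],[0,0,0],8]
    - [[0,0,0],[0,0,0],8]
    - [[0,0,0],[0,0,0],8]

```text
clock: 6.12
tcp_pos: [0.4524, -0.0736, 0.0537]
orientation: [-0.0, 0.122, 0.993, 0.0]
wrist_force: [-0.3, 3.5, 0.8]
finger_gap: 0.0127
grip_force: 39.1
```

Run:
```python
from h import *
rep()
pw=imaging.camera_params("wrist");np.savez("pw3.npz",**pw)
for n in ("wrist","scene"): cv2.imwrite(f"pics/{n}3.png",imaging.read_camera(n)[:,:,::-1])
a=cv2.imread("pics/scene3.png")[80:290,180:460];b=cv2.convertScaleAbs(cv2.imread("pics/wrist3.png")[180:390,145:425],alpha=1.7)
cv2.imwrite("pics/m3.png",np.hstack([cv2.resize(a,(400,300)),cv2.resize(b,(400,300))]))
```

```text
6.12 [ 0.4524 -0.0736  0.0537] yawq 0.49 q 0.016 rad 0.0874 tool F [ 1.1  3.4 -0.8] gap 0.0127 39.08968269824982
```

View pics/m3.png

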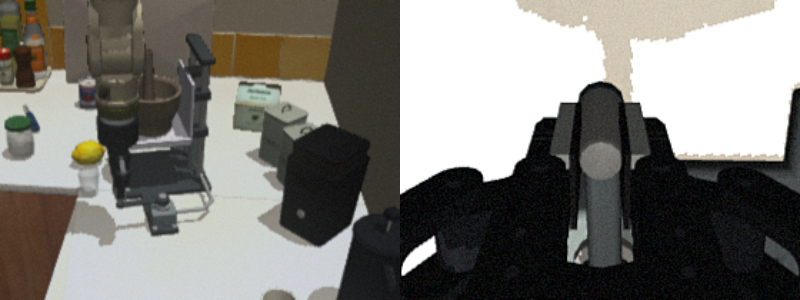

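The post is now properly between the pads: lit top at (600,160), pads at 575 and 628. The mortar and plate edge are visible in the scene view. I start opening, staying below 0.35 for now.

Request:
step_arm:
  moves:
    - [[0,-3.4,0],[0,0,-0.04],8]
    - [[-0.3,-6.8,0],[0,0,-0.08],8]
    - [[-0.6,-10.2,0],[0,0,-0.12],8]
    - [[-1.1,-13.5,0],[0,0,-0.16],8]
    - [[-1.7,-16.9,0],[0,0,-0.2],8]
    - [[-2.4,-20.2,0],[0,0,-0.24],8]
    - [[-2.4,-20.2,0],[0,0,-0.24],8]
  grip_force: 50

```text
clock: 6.8
tcp_pos: [0.4505, -0.0947, 0.0538]
orientation: [0.001, 0.002, 1.0, -0.0]
wrist_force: [2.1, 2.5, -0.3]
finger_gap: 0.0119
grip_force: 49.4
```

```bash
cat >> h.py <<'E'
def sink():
    t0=telemetry.get_state()["clock"]; im=imaging.read_camera("scene")[:,:,::-1]; cv2.imwrite("pics/last.png",im)
    ref=cv2.imread("pics/scene3.png")
    out=[]
    for (x0,x1,y0,y1) in ((290,308,135,180),(300,312,140,182)):
        T=ref[y0:y1,x0:x1]; S=im[y0-4:y1+40,x0-4:x1+5]
        m=cv2.matchTemplate(cv2.resize(S,None,fx=4,fy=4,interpolation=cv2.INTER_CUBIC),cv2.resize(T,None,fx=4,fy=4,interpolation=cv2.INTER_CUBIC),cv2.TM_CCOEFF_NORMED)
        _,v,_,l=cv2.minMaxLoc(m); out.append((l[0]/4-4,l[1]/4-4,round(v,3)))
    print("sink px",round(t0,2),out)
E
python3 - <<'E'
from h import *
rep(); sink()
for z in (.2,.15,.1): print(proj("scene",[.61,.06,z]))
E
```

```text
6.8 [ 0.4505 -0.0947  0.0538] yawq 0.25 q 0.26 rad 0.087 tool F [-2.1  2.5  0.3] gap 0.0119 49.41676139831543
sink px 6.8 [(0.0, 0.0, 0.997), (0.0, 0.0, 0.995)]
[294.33627982 148.52870497]
[294.02172923 163.29476909]
[293.72071581 177.42535296]
```

Request:
step_arm:
  moves:
    - [[0,-2.5,0],[0,0,-0.03],8]
    - [[-0.1,-5.1,0],[0,0,-0.06],8]
    - [[-0.2,-6.8,0],[0,0,-0.08],8]
    - [[-0.2,-6.8,0],[0,0,-0.08],8]
    - [[-0.2,-6.8,0],[0,0,-0.08],8]

```text
clock: 7.27
tcp_pos: [0.4509, -0.1009, 0.0538]
orientation: [0.001, -0.037, 0.999, -0.0]
wrist_force: [4.3, 2.8, -2.1]
finger_gap: 0.012
grip_force: 49.3
```

```bash
cat > c.py <<'E'
from h import *
rep(); sink()
E
python3 c.py
```

```text
7.27 [ 0.4509 -0.1009  0.0538] yawq 6.455 q 0.332 rad 0.0869 tool F [-4.5  2.5  2.1] gap 0.012 49.311583042144775
sink px 7.27 [(0.0, 0.0, 0.997), (0.0, 0.0, 0.995)]
```

Request:
step_arm:
  moves:
    - [[0,-1.7,0],[0,0,-0.02],8]
    - [[-0.1,-3.4,0],[0,0,-0.04],8]
    - [[-0.1,-3.4,0],[0,0,-0.04],8]
    - [[-0.1,-3.4,0],[0,0,-0.04],8]

```text
clock: 7.65
tcp_pos: [0.4513, -0.1042, 0.0538]
orientation: [0.001, -0.057, 0.998, 0.0]
wrist_force: [4.3, 3.1, -3.2]
finger_gap: 0.0115
grip_force: 49.3
```

```bash
python3 c.py
```

```text
7.65 [ 0.4513 -0.1042  0.0538] yawq 6.415 q 0.37 rad 0.0868 tool F [-4.6  2.6  3.2] gap 0.0115 49.29422199726105
sink px 7.65 [(0.0, 0.0, 0.997), (0.0, 0.0, 0.995)]
```

Request:
step_arm:
  moves:
    - [[-0.3,-1.7,0],[0,0,-0.02],8]
    - [[-0.6,-3.4,0],[0,0,-0.04],8]
    - [[-0.6,-3.4,0],[0,0,-0.04],8]
    - [[-0.6,-3.4,0],[0,0,-0.04],8]

```text
clock: 8.03
tcp_pos: [0.4518, -0.1076, 0.0537]
orientation: [0.0, -0.077, 0.997, -0.0]
wrist_force: [5.2, 3.5, -2.1]
finger_gap: 0.0118
grip_force: 49.4
```

```bash
python3 c.py
```

```text
8.03 [ 0.4518 -0.1076  0.0537] yawq 6.375 q 0.409 rad 0.0868 tool F [-5.7  2.7  2.1] gap 0.0118 49.35370981693268
sink px 8.03 [(0.0, 0.0, 0.997), (0.0, 0.0, 0.995)]
```

Request:
step_arm:
  moves:
    - [[-0.2,-1.7,0],[0,0,-0.02],8]
    - [[-0.4,-3.4,0],[0,0,-0.04],8]
    - [[-0.4,-3.4,0],[0,0,-0.04],8]
    - [[-0.4,-3.4,0],[0,0,-0.04],8]

```text
clock: 8.42
tcp_pos: [0.4525, -0.1109, 0.0537]
orientation: [0.0, -0.097, 0.995, -0.0]
wrist_force: [2.0, 3.5, -1.4]
finger_gap: 0.012
grip_force: 49.4
```

```bash
python3 c.py
```

```text
8.42 [ 0.4525 -0.1109  0.0537] yawq 6.335 q 0.448 rad 0.0868 tool F [-2.6  3.   1.4] gap 0.012 49.38036382198334
sink px 8.42 [(0.0, 1.0, 0.993), (0.0, 0.75, 0.99)]
```

Request:
step_arm:
  moves:
    - [[0,0,0],[0,0,0],8]
    - [[0,0,0],[0,0,0],8]
    - [[0,0,0],[0,0,0],8]
    - [[0,0,0],[0,0,0],8]
    - [[0,0,0],[0,0,0],8]
    - [[0,0,0],[0,0,0],8]

```text
clock: 8.97
tcp_pos: [0.4525, -0.111, 0.0537]
orientation: [0.0, -0.097, 0.995, -0.0]
wrist_force: [4.6, 4.4, -1.2]
finger_gap: 0.0118
grip_force: 49.4
```

```bash
python3 c.py
```

```text
8.97 [ 0.4525 -0.111   0.0537] yawq 6.334 q 0.449 rad 0.0868 tool F [-5.4  3.4  1.2] gap 0.0118 49.371010065078735
sink px 8.97 [(0.0, 3.25, 0.984), (0.0, 3.25, 0.984)]
```

Sinking at about 1.5 cm/s. I hold the lever here.

Request:
step_arm:
  moves:
    - [[0,0,0],[0,0,0],8]
    - [[0,0,0],[0,0,0],8]
    - [[0,0,0],[0,0,0],8]
    - [[0,0,0],[0,0,0],8]
    - [[0,0,0],[0,0,0],8]
    - [[0,0,0],[0,0,0],8]
    - [[0,0,0],[0,0,0],8]
    - [[0,0,0],[0,0,0],8]

```text
clock: 9.68
tcp_pos: [0.4525, -0.1109, 0.0537]
orientation: [0.0, -0.097, 0.995, -0.0]
wrist_force: [3.7, 3.7, -1.3]
finger_gap: 0.012
grip_force: 49.4
```

```bash
python3 c.py
```

```text
9.68 [ 0.4525 -0.1109  0.0537] yawq 6.334 q 0.448 rad 0.0868 tool F [-4.3  2.9  1.3] gap 0.012 49.37082767486572
sink px 9.68 [(-0.25, 6.0, 0.982), (0.0, 5.75, 0.986)]
```

Request:
step_arm:
  moves:
    - [[0,0,0],[0,0,0],8]
    - [[0,0,0],[0,0,0],8]
    - [[0,0,0],[0,0,0],8]
    - [[0,0,0],[0,0,0],8]
    - [[0,0,0],[0,0,0],8]
    - [[0,0,0],[0,0,0],8]
    - [[0,0,0],[0,0,0],8]
    - [[0,0,0],[0,0,0],8]

```text
clock: 10.4
tcp_pos: [0.4525, -0.1109, 0.0538]
orientation: [0.0, -0.097, 0.995, -0.0]
wrist_force: [4.0, 2.8, -2.0]
finger_gap: 0.0114
grip_force: 49.4
```

Request:
step_arm:
  moves:
    - [[0,0,0],[0,0,0],8]
    - [[0,0,0],[0,0,0],8]
    - [[0,0,0],[0,0,0],8]
    - [[0,0,0],[0,0,0],8]
    - [[0,0,0],[0,0,0],8]
    - [[0,0,0],[0,0,0],8]
    - [[0,0,0],[0,0,0],8]
    - [[0,0,0],[0,0,0],8]

```text
clock: 11.07
tcp_pos: [0.4525, -0.1109, 0.0537]
orientation: [0.0, -0.097, 0.995, -0.0]
wrist_force: [4.0, 3.8, -1.0]
finger_gap: 0.0119
grip_force: 49.4
```

```bash
python3 c.py
```

```text
11.07 [ 0.4525 -0.1109  0.0537] yawq 6.334 q 0.448 rad 0.0868 tool F [-4.6  3.   1. ] gap 0.0119 49.370697140693665
sink px 11.07 [(-0.25, 9.25, 0.97), (-0.25, 9.0, 0.983)]
```

Request:
step_arm:
  moves:
    - [[0,0,0],[0,0,0],8]
    - [[0,0,0],[0,0,0],8]
    - [[0,0,0],[0,0,0],8]
    - [[0,0,0],[0,0,0],8]
    - [[0,0,0],[0,0,0],8]
    - [[0,0,0],[0,0,0],8]
    - [[0,0,0],[0,0,0],8]
    - [[0,0,0],[0,0,0],8]

```text
clock: 11.78
tcp_pos: [0.4525, -0.1109, 0.0537]
orientation: [0.0, -0.097, 0.995, -0.0]
wrist_force: [3.8, 2.7, -2.1]
finger_gap: 0.012
grip_force: 49.4
```

Request:
step_arm:
  moves:
    - [[0,0,0],[0,0,0],8]
    - [[0,0,0],[0,0,0],8]
    - [[0,0,0],[0,0,0],8]
    - [[0,0,0],[0,0,0],8]
    - [[0,0,0],[0,0,0],8]
    - [[0,0,0],[0,0,0],8]
    - [[0,0,0],[0,0,0],8]
    - [[0,0,0],[0,0,0],8]

```text
clock: 12.45
tcp_pos: [0.4525, -0.1109, 0.0537]
orientation: [0.0, -0.097, 0.995, -0.0]
wrist_force: [3.7, 4.0, -2.7]
finger_gap: 0.0117
grip_force: 49.4
```

```bash
python3 c.py
```

```text
12.45 [ 0.4525 -0.1109  0.0537] yawq 6.334 q 0.448 rad 0.0868 tool F [-4.4  3.2  2.7] gap 0.0117 49.37067925930023
sink px 12.45 [(-0.5, 12.25, 0.959), (-0.25, 12.0, 0.972)]
```

Request:
step_arm:
  moves:
    - [[0,0,0],[0,0,0],8]
    - [[0,0,0],[0,0,0],8]
    - [[0,0,0],[0,0,0],8]
    - [[0,0,0],[0,0,0],8]
    - [[0,0,0],[0,0,0],8]
    - [[0,0,0],[0,0,0],8]
    - [[0,0,0],[0,0,0],8]
    - [[0,0,0],[0,0,0],8]

```text
clock: 13.17
tcp_pos: [0.4525, -0.1109, 0.0537]
orientation: [0.0, -0.097, 0.995, -0.0]
wrist_force: [4.6, 3.0, -1.1]
finger_gap: 0.0121
grip_force: 49.4
```

Request:
step_arm:
  moves:
    - [[0,0,0],[0,0,0],8]
    - [[0,0,0],[0,0,0],8]
    - [[0,0,0],[0,0,0],8]
    - [[0,0,0],[0,0,0],8]
    - [[0,0,0],[0,0,0],8]
    - [[0,0,0],[0,0,0],8]
    - [[0,0,0],[0,0,0],8]
    - [[0,0,0],[0,0,0],8]

```text
clock: 13.83
tcp_pos: [0.4525, -0.1109, 0.0537]
orientation: [0.0, -0.097, 0.995, -0.0]
wrist_force: [4.2, 2.8, -0.7]
finger_gap: 0.0111
grip_force: 49.4
```

```bash
python3 c.py
```

```text
13.83 [ 0.4525 -0.1109  0.0537] yawq 6.334 q 0.448 rad 0.0868 tool F [-4.6  2.   0.7] gap 0.0111 49.37080800533295
sink px 13.83 [(-0.5, 15.25, 0.952), (-0.25, 15.0, 0.962)]
```

Request:
step_arm:
  moves:
    - [[0,-0.8,0],[0,0,-0.01],8]
    - [[-0.1,-1.7,0],[0,0,-0.02],8]
    - [[-0.1,-1.7,0],[0,0,-0.02],8]
    - [[-0.1,-1.7,0],[0,0,-0.02],8]
    - [[-0.1,-1.7,0],[0,0,-0.02],8]
    - [[-0.1,-1.7,0],[0,0,-0.02],8]
    - [[-0.1,-1.7,0],[0,0,-0.02],8]
    - [[-0.1,-1.7,0],[0,0,-0.02],8]

```text
clock: 14.55
tcp_pos: [0.4528, -0.1124, 0.0537]
orientation: [0.0, -0.107, 0.994, 0.0]
wrist_force: [3.2, 4.0, -1.2]
finger_gap: 0.012
grip_force: 49.4
```

```bash
python3 c.py
```

```text
14.55 [ 0.4528 -0.1124  0.0537] yawq 6.314 q 0.466 rad 0.0868 tool F [-4.   3.3  1.2] gap 0.012 49.36972796916962
sink px 14.55 [(-0.5, 18.25, 0.946), (-0.25, 18.0, 0.957)]
```

Request:
step_arm:
  moves:
    - [[0,0,0],[0,0,0],8]
    - [[0,0,0],[0,0,0],8]
    - [[0,0,0],[0,0,0],8]
    - [[0,0,0],[0,0,0],8]
    - [[0,0,0],[0,0,0],8]
    - [[0,0,0],[0,0,0],8]
    - [[0,0,0],[0,0,0],8]
    - [[0,0,0],[0,0,0],8]

```text
clock: 15.27
tcp_pos: [0.4528, -0.1124, 0.0537]
orientation: [0.0, -0.107, 0.994, 0.0]
wrist_force: [3.3, 3.2, -0.5]
finger_gap: 0.0119
grip_force: 49.4
```

Request:
step_arm:
  moves:
    - [[0,0,0],[0,0,0],8]
    - [[0,0,0],[0,0,0],8]
    - [[0,0,0],[0,0,0],8]
    - [[0,0,0],[0,0,0],8]
    - [[0,0,0],[0,0,0],8]
    - [[0,0,0],[0,0,0],8]
    - [[0,0,0],[0,0,0],8]
    - [[0,0,0],[0,0,0],8]

```text
clock: 15.93
tcp_pos: [0.4528, -0.1124, 0.0537]
orientation: [0.0, -0.107, 0.994, 0.0]
wrist_force: [3.7, 3.9, -1.4]
finger_gap: 0.0118
grip_force: 49.4
```

```bash
python3 c.py
```

```text
15.93 [ 0.4528 -0.1124  0.0537] yawq 6.314 q 0.466 rad 0.0868 tool F [-4.4  3.   1.4] gap 0.0118 49.36954736709595
sink px 15.93 [(-0.75, 24.5, 0.939), (-0.5, 24.25, 0.957)]
```

Request:
step_arm:
  moves:
    - [[0,0,0],[0,0,0],8]
    - [[0,0,0],[0,0,0],8]
    - [[0,0,0],[0,0,0],8]
    - [[0,0,0],[0,0,0],8]
    - [[0,0,0],[0,0,0],8]
    - [[0,0,0],[0,0,0],8]
    - [[0,0,0],[0,0,0],8]
    - [[0,0,0],[0,0,0],8]

```text
clock: 16.65
tcp_pos: [0.4528, -0.1124, 0.0537]
orientation: [0.0, -0.107, 0.994, 0.0]
wrist_force: [4.1, 3.7, -0.8]
finger_gap: 0.0119
grip_force: 49.4
```

Request:
step_arm:
  moves:
    - [[0,0,0],[0,0,0],8]
    - [[0,0,0],[0,0,0],8]
    - [[0,0,0],[0,0,0],8]
    - [[0,0,0],[0,0,0],8]
    - [[0,0,0],[0,0,0],8]
    - [[0,0,0],[0,0,0],8]
    - [[0,0,0],[0,0,0],8]
    - [[0,0,0],[0,0,0],8]

```text
clock: 17.32
tcp_pos: [0.4528, -0.1124, 0.0537]
orientation: [0.0, -0.107, 0.994, 0.0]
wrist_force: [3.0, 4.0, -1.8]
finger_gap: 0.012
grip_force: 49.4
```

```bash
python3 c.py
```

```text
17.32 [ 0.4528 -0.1124  0.0537] yawq 6.314 q 0.466 rad 0.0867 tool F [-3.8  3.3  1.8] gap 0.012 49.36952233314514
sink px 17.32 [(-0.75, 27.75, 0.942), (-0.75, 27.5, 0.951)]
```

Request:
step_arm:
  moves:
    - [[0,0,0],[0,0,0],8]
    - [[0,0,0],[0,0,0],8]
    - [[0,0,0],[0,0,0],8]
    - [[0,0,0],[0,0,0],8]
    - [[0,0,0],[0,0,0],8]
    - [[0,0,0],[0,0,0],8]
    - [[0,0,0],[0,0,0],8]
    - [[0,0,0],[0,0,0],8]

```text
clock: 18.03
tcp_pos: [0.4528, -0.1125, 0.0537]
orientation: [0.0, -0.107, 0.994, 0.0]
wrist_force: [3.3, 3.3, -1.2]
finger_gap: 0.0121
grip_force: 49.4
```

```bash
python3 c.py
```

```text
18.03 [ 0.4528 -0.1125  0.0537] yawq 6.314 q 0.466 rad 0.0868 tool F [-4.   2.5  1.2] gap 0.0121 49.369354248046875
sink px 18.03 [(-0.75, 27.75, 0.943), (-0.75, 27.5, 0.951)]
```

Request:
step_arm:
  moves:
    - [[0,0,0],[0,0,0],8]
    - [[0,0,0],[0,0,0],8]
    - [[0,0,0],[0,0,0],8]
    - [[0,0,0],[0,0,0],8]
    - [[0,0,0],[0,0,0],8]
    - [[0,0,0],[0,0,0],8]
    - [[0,0,0],[0,0,0],8]
    - [[0,0,0],[0,0,0],8]

```text
clock: 18.75
tcp_pos: [0.4528, -0.1124, 0.0537]
orientation: [0.0, -0.107, 0.994, 0.0]
wrist_force: [3.0, 3.5, -1.9]
finger_gap: 0.0119
grip_force: 49.4
```

```bash
python3 c.py
python3 - <<'E'
from h import *
for z in (.2,.1): print(proj("scene",[.61,.02,z]))
for z in (.13,.03): print(proj("scene",[.6,.0,z]))
E
```

```text
18.75 [ 0.4528 -0.1124  0.0537] yawq 6.314 q 0.466 rad 0.0868 tool F [-3.7  2.8  1.9] gap 0.0119 49.3692809343338
sink px 18.75 [(-0.75, 27.5, 0.943), (-0.75, 27.5, 0.951)]
[300.36773965 154.25470475]
[299.47213433 183.57501233]
[299.73582484 178.89715338]
[298.882115   206.67452721]
```

The plate has settled on its stop (27.5 px, steady). Now I turn the lever back.

Request:
step_arm:
  moves:
    - [[-0.1,4.2,0],[0,0,0.05],8]
    - [[-0.4,8.5,0],[0,0,0.1],8]
    - [[-1.0,12.7,0],[0,0,0.15],8]
    - [[-1.7,16.9,0],[0,0,0.2],8]
    - [[-2.6,21.0,0],[0,0,0.25],8]
    - [[-3.8,25.1,0],[0,0,0.3],8]
    - [[-5.1,29.1,0],[0,0,0.35],8]
    - [[-5.1,29.1,0],[0,0,0.35],8]

```text
clock: 19.47
tcp_pos: [0.4508, -0.0839, 0.0538]
orientation: [-0.001, 0.068, 0.998, -0.001]
wrist_force: [-0.7, -1.7, 0.5]
finger_gap: 0.0117
grip_force: 49.6
```

```bash
python3 -c "
from h import *
rep()"
```

```text
19.47 [ 0.4508 -0.0839  0.0538] yawq 0.383 q 0.136 rad 0.0872 tool F [ 0.4 -1.8 -0.5] gap 0.0117 49.59073483943939
```

Request:
step_arm:
  moves:
    - [[0,1.7,0],[0,0,0.02],8]
    - [[-0.1,3.4,0],[0,0,0.04],8]
    - [[-0.1,3.4,0],[0,0,0.04],8]
    - [[-0.1,3.4,0],[0,0,0.04],8]

```text
clock: 19.8
tcp_pos: [0.4512, -0.0801, 0.0536]
orientation: [-0.001, 0.087, 0.996, -0.001]
wrist_force: [-3.6, -3.4, 2.4]
finger_gap: 0.0117
grip_force: 49.8
```

```bash
python3 -c "
from h import *
rep()"
```

```text
19.8 [ 0.4512 -0.0801  0.0536] yawq 0.421 q 0.092 rad 0.0873 tool F [ 3.  -4.  -2.4] gap 0.0117 49.814212918281555
```

Request:
step_arm:
  moves:
    - [[0,1,0],[0,0,0.012],8]
    - [[0,2,0],[0,0,0.024],8]
    - [[0,3,0],[0,0,0.036],8]
    - [[0,3,0],[0,0,0.036],8]
    - [[0,3,0],[0,0,0.036],8]

```text
clock: 20.22
tcp_pos: [0.4517, -0.0769, 0.0536]
orientation: [-0.001, 0.105, 0.994, -0.0]
wrist_force: [-4.6, -3.1, 3.0]
finger_gap: 0.0122
grip_force: 49.9
```

```bash
python3 -c "
from h import *
rep()"
```

```text
20.22 [ 0.4517 -0.0769  0.0536] yawq 0.457 q 0.055 rad 0.0874 tool F [ 3.9 -4.  -3. ] gap 0.0122 49.863985776901245
```

Request:
step_arm:
  moves:
    - [[0,1,0],[0,0,0.012],8]
    - [[0,2,0],[0,0,0.024],8]
    - [[0,2,0],[0,0,0.024],8]
    - [[0,2,0],[0,0,0.024],8]

```text
clock: 20.55
tcp_pos: [0.4521, -0.0749, 0.0535]
orientation: [-0.001, 0.117, 0.993, -0.0]
wrist_force: [-4.4, -2.4, 2.9]
finger_gap: 0.0121
grip_force: 49.9
```

```bash
python3 -c "
from h import *
rep()"
```

```text
20.55 [ 0.4521 -0.0749  0.0535] yawq 0.481 q 0.032 rad 0.0874 tool F [ 3.8 -3.4 -2.9] gap 0.0121 49.87488806247711
```

Request:
step_arm:
  moves:
    - [[0,0.7,0],[0,0,0.008],8]
    - [[0,1.5,0],[0,0,0.017],8]
    - [[0,1.5,0],[0,0,0.017],8]
    - [[0,1.5,0],[0,0,0.017],8]

```text
clock: 20.88
tcp_pos: [0.4524, -0.0734, 0.0535]
orientation: [-0.001, 0.125, 0.992, -0.0]
wrist_force: [-4.4, -2.7, 2.7]
finger_gap: 0.0116
grip_force: 49.9
```

```bash
python3 -c "
from h import *
rep()"
```

```text
20.88 [ 0.4524 -0.0734  0.0535] yawq 0.498 q 0.015 rad 0.0875 tool F [ 3.6 -3.7 -2.7] gap 0.0116 49.880454540252686
```

Request:
step_arm:
  moves:
    - [[0,0.7,0],[0,0,0.008],8]
    - [[0,1.0,0],[0,0,0.012],8]
    - [[0,1.0,0],[0,0,0.012],8]
    - [[0,1.0,0],[0,0,0.012],8]

```text
clock: 21.22
tcp_pos: [0.4526, -0.0725, 0.0535]
orientation: [-0.001, 0.131, 0.991, -0.0]
wrist_force: [-4.7, -2.0, 3.8]
finger_gap: 0.0119
grip_force: 49.9
```

```bash
python3 -c "
from h import *
rep()"
```

```text
21.22 [ 0.4526 -0.0725  0.0535] yawq 0.51 q 0.004 rad 0.0875 tool F [ 4.1 -3.2 -3.8] gap 0.0119 49.88012731075287
```

Request:
step_arm:
  moves:
    - [[0,0.5,0],[0,0,0.006],8]
    - [[0,1.0,0],[0,0,0.012],8]
    - [[0,1.0,0],[0,0,0.012],8]
    - [[0,1.0,0],[0,0,0.012],8]

```text
clock: 21.55
tcp_pos: [0.4528, -0.0715, 0.0535]
orientation: [-0.001, 0.137, 0.991, -0.0]
wrist_force: [-4.5, -2.1, 3.8]
finger_gap: 0.0119
grip_force: 49.9
```

```bash
python3 -c "
from h import *
rep()"
```

```text
21.55 [ 0.4528 -0.0715  0.0535] yawq 0.522 q -0.008 rad 0.0875 tool F [ 3.7 -3.3 -3.8] gap 0.0119 49.88055646419525
```

Request:
step_arm:
  moves:
    - [[0,0.5,0],[0,0,0.006],8]
    - [[0,1.0,0],[0,0,0.012],8]
    - [[0,1.0,0],[0,0,0.012],8]
    - [[0,1.0,0],[0,0,0.012],8]

```text
clock: 21.88
tcp_pos: [0.453, -0.0705, 0.0535]
orientation: [-0.001, 0.143, 0.99, -0.0]
wrist_force: [-4.5, -2.1, 4.4]
finger_gap: 0.012
grip_force: 49.9
```

```bash
python3 -c "
from h import *
rep()"
```

```text
21.88 [ 0.453  -0.0705  0.0535] yawq 0.534 q -0.02 rad 0.0876 tool F [ 3.8 -3.3 -4.3] gap 0.012 49.88421857357025
```

Request:
step_arm:
  moves:
    - [[0,0.5,0],[0,0,0.006],8]
    - [[0,1.0,0],[0,0,0.012],8]
    - [[0,1.0,0],[0,0,0.012],8]
    - [[0,1.0,0],[0,0,0.012],8]

```text
clock: 22.22
tcp_pos: [0.4533, -0.0695, 0.0535]
orientation: [-0.001, 0.149, 0.989, -0.0]
wrist_force: [-3.9, -2.2, 3.4]
finger_gap: 0.0117
grip_force: 49.9
```

```bash
python3 -c "
from h import *
rep()"
```

```text
22.22 [ 0.4533 -0.0695  0.0535] yawq 0.546 q -0.031 rad 0.0876 tool F [ 3.  -3.3 -3.4] gap 0.0117 49.88788425922394
```

Request:
step_arm:
  moves:
    - [[0,0.5,0],[0,0,0.006],8]
    - [[0,1.0,0],[0,0,0.012],8]
    - [[0,1.0,0],[0,0,0.012],8]
    - [[0,1.0,0],[0,0,0.012],8]

```text
clock: 22.55
tcp_pos: [0.4536, -0.0686, 0.0535]
orientation: [-0.001, 0.155, 0.988, -0.0]
wrist_force: [-5.0, -3.3, 3.5]
finger_gap: 0.0116
grip_force: 49.9
```

```bash
python3 -c "
from h import *
rep()"
```

```text
22.55 [ 0.4536 -0.0686  0.0535] yawq 0.557 q -0.043 rad 0.0875 tool F [ 3.8 -4.7 -3.5] gap 0.0116 49.898441433906555
```

Request:
step_arm:
  moves:
    - [[0,0.5,0],[0,0,0.006],8]
    - [[0,1.0,0],[0,0,0.012],8]
    - [[0,1.0,0],[0,0,0.012],8]
    - [[0,1.0,0],[0,0,0.012],8]

```text
clock: 22.88
tcp_pos: [0.4537, -0.068, 0.0535]
orientation: [-0.001, 0.161, 0.987, -0.001]
wrist_force: [-5.5, -4.1, 3.4]
finger_gap: 0.012
grip_force: 49.9
```

```bash
python3 -c "
from h import *
rep()"
```

```text
22.88 [ 0.4537 -0.068   0.0535] yawq 0.57 q -0.049 rad 0.0876 tool F [ 3.9 -5.7 -3.4] gap 0.012 49.91413593292236
```

Request:
step_arm:
  moves:
    - [[0,0.5,0],[0,0,0],8]
    - [[0,1.0,0],[0,0,0],8]
    - [[0,1.0,0],[0,0,0],8]
    - [[0,1.0,0],[0,0,0],8]

```text
clock: 23.22
tcp_pos: [0.4538, -0.0676, 0.0535]
orientation: [-0.001, 0.161, 0.987, -0.001]
wrist_force: [-5.9, -6.0, 2.9]
finger_gap: 0.0118
grip_force: 49.9
```

```bash
python3 -c "
from h import *
rep()"
```

```text
23.22 [ 0.4538 -0.0676  0.0535] yawq 0.57 q -0.054 rad 0.0876 tool F [ 3.7 -7.6 -2.9] gap 0.0118 49.94437873363495
```

Request:
step_arm:
  moves:
    - [[0,0.5,0],[0,0,0],8]
    - [[0,1.0,0],[0,0,0],8]
    - [[0,1.5,0],[0,0,0],8]
    - [[0,2.0,0],[0,0,0],8]
    - [[0,2.0,0],[0,0,0],8]
    - [[0,2.0,0],[0,0,0],8]

```text
clock: 23.72
tcp_pos: [0.4541, -0.0667, 0.0535]
orientation: [-0.002, 0.162, 0.987, -0.002]
wrist_force: [-7.3, -9.4, 3.4]
finger_gap: 0.012
grip_force: 50.0
```

```bash
python3 -c "
from h import *
rep()"
```

```text
23.72 [ 0.4541 -0.0667  0.0535] yawq 0.571 q -0.065 rad 0.0876 tool F [  3.9 -11.2  -3.4] gap 0.012 50.03298819065094
```

Request:
step_arm:
  moves:
    - [[0,0.5,0],[0,0,0],8]
    - [[0,1.0,0],[0,0,0],8]
    - [[0,1.4,0],[0,0,0],8]
    - [[0,1.9,0],[0,0,0],8]
    - [[0,1.9,0],[0,0,0],8]
    - [[0,1.9,0],[0,0,0],8]

```text
clock: 24.22
tcp_pos: [0.4543, -0.0658, 0.0535]
orientation: [-0.002, 0.162, 0.987, -0.004]
wrist_force: [-9.2, -11.7, 3.7]
finger_gap: 0.0122
grip_force: 50.1
```

```bash
python3 -c "
from h import *
rep()"
```

```text
24.22 [ 0.4543 -0.0658  0.0535] yawq 0.572 q -0.075 rad 0.0876 tool F [  5.  -14.1  -3.6] gap 0.0122 50.12450337409973
```

Snug: 14 N, about -0.04 rad. I ease off without pulling it open again, then release and retreat upward.

Request:
step_arm:
  moves:
    - [[0,-1.5,0],[0,0,0],8]
    - [[0,-3.0,0],[0,0,0],8]
    - [[0,-4.5,0],[0,0,0],8]
    - [[0,-6.0,0],[0,0,0],8]
    - [[0,-6.5,0],[0,0,0],8]
    - [[0,-6.5,0],[0,0,0],8]

```text
clock: 24.72
tcp_pos: [0.4535, -0.0688, 0.0535]
orientation: [-0.001, 0.161, 0.987, 0.0]
wrist_force: [-5.7, -1.4, 4.0]
finger_gap: 0.0121
grip_force: 50.0
```

```bash
python3 -c "
from h import *
rep()"
```

```text
24.72 [ 0.4535 -0.0688  0.0535] yawq 0.57 q -0.04 rad 0.0875 tool F [ 4.9 -3.1 -4. ] gap 0.0121 50.02590715885162
```

Request:
step_arm:
  moves:
    - [[0,-0.7,0],[0,0,0],14]
    - [[0,-0.7,0],[0,0,0],18]
    - [[0,-0.7,0],[0,0,0],25]
    - [[0,-0.7,0],[0,0,0],40]
    - [[0,-0.7,0],[0,0,0],40]
    - [[0,-0.7,0],[0,0,0],40]
    - [[0,-0.7,0],[0,0,0],40]

```text
clock: 25.3
tcp_pos: [0.4545, -0.0697, 0.0537]
orientation: [0.0, 0.161, 0.987, 0.0]
wrist_force: [0.5, -0.1, -0.1]
finger_gap: 0.0402
grip_force: 0.0
```

Request:
step_arm:
  moves:
    - [[0,0,-10],[0,0,0],40]
    - [[0,0,-25],[0,0,0],40]
    - [[0,0,-45],[0,0,0],40]
    - [[0,0,-65],[0,0,0],40]
    - [[0,0,-90],[0,0,0],40]
    - [[0,0,-115],[0,0,0],40]
    - [[0,0,-140],[0,0,0],40]
    - [[0,0,-140],[0,0,0],40]

```text
clock: 25.97
tcp_pos: [0.457, -0.0706, 0.1985]
orientation: [0.004, 0.161, 0.987, -0.001]
wrist_force: [0.7, 0.6, 0.5]
finger_gap: 0.0404
grip_force: 0.0
```

Run:
```python
from h import *
rep(); sink()
pw=imaging.camera_params("wrist");np.savez("pw4.npz",**pw)
b=imaging.read_camera("wrist")[:,:,::-1]; cv2.imwrite("pics/wrist4.png",b)
a=cv2.imread("pics/last.png")[80:290,180:460]
cv2.imwrite("pics/m4.png",np.hstack([cv2.resize(a,(400,300)),cv2.resize(b,(400,300))]))
```

```text
25.97 [ 0.457  -0.0706  0.1985] yawq 0.57 q -0.031 rad 0.0837 tool F [-0.5  0.8 -0.5] gap 0.0404 0.0
sink px 25.97 [(-0.75, 27.75, 0.941), (-0.75, 27.5, 0.951)]
```

View pics/m4.png

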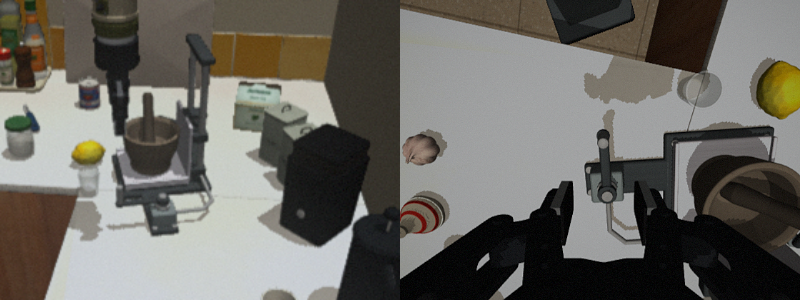

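The view shows the plate fully down with the mortar upright on it, at about (150,145). The lever is parallel to the shut direction, post (603,142) to stem (606,192), everything around it is untouched, and the gripper is clear.

```bash
python3 -c "
from workcell import env
print(env.hand_in())"
```

```text
the job is handed in; nothing more can be done
None
```

The plate is all the way down with the mortar still standing on it. It sank at roughly 1 to 2 cm/s, the lever was turned shut to a snug 14 N and let go, and the job was handed in at about 26 s.

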